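# Load the bell polisher and start it

### The arm

A 6-joint arm with a two-finger parallel gripper is mounted at the origin on the work surface. World frame = base frame: x ahead of the robot, y to its left, z up, the work surface at z = 0. Lengths are in m, angles in rad, forces in N, time in s.
With the tool pointing down it reaches from about 0.3 to 0.85 m from the base axis. Payload 4.2 kg.
Tool frame: the origin (TCP) lies midway between the tips of the shut fingers; the grasp point (between the pads) lies 19 mm behind it; y points along the fingers, x is the direction in which the jaws open and shut, and the axes are right-handed (so a half turn about y gives the same grasp; the last joint's range is limited). The gripper opens to 91 mm and grips with 3 to 60 N. Pads are 32 mm wide; open, the fingers measure 118 mm over their backs; the gripper's body (76 mm by 178 mm) begins 60 mm behind the grasp point.
Start: joints at [-1.326, 0.32, 1.565, -0, 1.257, -0.02], TCP at [0.15, -0.555, 0.214] pointing down, gripper open.
Joint ranges: [-3.11, 3.11], [-0.84, 2.01], [0.21, 2.61], [-1.34, 4.49], [0.05, 2.63], [-2.56, 2.56]. Speed limits (rad/s): [2.57, 2.57, 3.14, 3.14, 3.14, 3.14].

### API

Orientations are given as a unit quaternion [x, y, z, w].
In Python, from rig import manip gives the robot as it stands. The module is installed in compiled form; this text tells all that it offers.
- The arm moves only by the tool step_arm, never from a script. Its arguments are lists of equal length, an entry for each row: "offset": the shift along the tool's x, y, z in m, a list of three; "turn": the turn, a rotation vector about the tool's x, y, z in degrees, a list of three; "grip": the opening, from 0 (shut) to 1 (fully open). A call has 1 to 20 rows; each row is the pose to reach, as a shift and turn from the pose commanded when the call began, along the tool's axes at that moment; what a row does not reach only later rows make up. A row lasts 1/8 s, in which the tool goes at most 62.5 mm and 10.7 degrees, less where a joint would pass 70% of its speed; a pose out of reach is approached as far as the arm can. A call with a gripper value outside its range is refused whole. The fingers move at their own pace and stop on an object; the grip force is fixed at half the most. Time passes only in rows, so rows that repeat a pose let the fingers close. It gives the time, the measured TCP pose, the force and the opening at its end, in the units of the state.
- manip.get_state(): the state, without advancing time (a new reading comes with each control period).
- manip.snapshot(name): name is "side" or "top"; returns the picture (384x512x3 uint8, red, green, blue); there is no depth.
- manip.calibration(name): a dict with "intrinsics" (3x3 intrinsics, pixels), "extrinsics" (4x4, takes a point from camera to world coordinates). Camera axes: x right, y down, z forward; pixel columns grow to the right and rows downward; lengths in m; the calibration is good to about 2 mm. A picture is of the moment at which its call begins. calibration takes no time and is no camera call.
- manip.sign_off(): hands the job in, once; it reports no verdict.
The state is a dict: "t": time; "joint_pos": joint angles; "dq": joint speeds; "tau": joint torques, N m; "tool_pos": TCP position; "eef_rot": TCP orientation; "force": force on the tool from outside, world axes, zero at the start; "ft_torque": the same for the moment, N m; "opening": opening from 0.0 (shut) to 1.0 (fully open).
Only numpy, scipy, OpenCV 4.12 (cv2) and the standard library are available. Lean on these libraries where they do the work, as an engineer would, in place of code of your own. Each camera call takes 0.05 s, during which the arm holds its last target.

### The job

Take the blue cup and angle it steeply enough over the polisher that its base clears the yellow walls while its rim dips down between them, and tip all three brass bells into the sunken tray from there, not from above the walls. Set the empty cup upright on the round black mat, well towards its middle, without dropping it, and let go. Last, push the green-dotted end of the red paddle switch down until it snaps over to on; leave the two jars and the wooden spool where they stand.

Things in the scene. Friction and masses are not known exactly. Their poses are not given: they have to be found in the camera images.
- cup: blue round open cup with the three bells in it, 80 mm tall, straight-sided, outside diameter 58 mm from foot to rim, wall 3 mm, 75 to 125 g empty; origin at the centre of its underside, z up out of its mouth; it stands upright at the start. The bells begin to roll out when it is tilted about 90 degrees from upright and are all out within about 1.5 s at 105 degrees
- cup_mouth (a point): centre of the cup's mouth, in the plane of the rim (80 mm above the cup's underside, on its axis)
- bell1: round brass bell, a ball of 16 mm diameter, 12 g; origin at its centre; starts in the cup
- bell2: round brass bell, a ball of 16 mm diameter, 12 g; origin at its centre; starts in the cup
- bell3: round brass bell, a ball of 16 mm diameter, 12 g; origin at its centre; starts in the cup
- polisher: polishing machine fixed to the bench: green base 190 x 190 mm, 30 mm high, with a square yellow-walled tray on it; origin at the centre of its underside, x and y along its sides
- tray (a point): centre of the polisher's sunken tray floor, 30 mm above the bench. The tray is 140 x 140 mm inside, sides along x and y of this frame, with 10 mm thick walls on all four sides that rise 50 mm above this floor (80 mm above the bench)
- tile: flat pale stone tile 100 x 100 x 5 mm, fixed, on which the cup starts; origin at the centre of its underside on the bench
- mat: round black rubber mat, 110 mm diameter, 6 mm thick, fixed to the bench; origin at the centre of its underside
- switch_box: grey switch box 100 x 70 x 45 mm, fixed; origin at the centre of its underside, x along its length. On top lies the red paddle, 64 mm long (x), 36 mm wide and 8 mm thick, hinged across its middle on a y axis 59 mm above the bench
- paddle (a joint): angle of the red rocker paddle: 0 = off, its green-dotted +x end up; 0.44 rad = on, that end down. Over-centre action: about 2 N down on the dot starts it and past 0.22 rad it snaps over by itself
- paddle_press (a point): the green dot on the top face of the paddle's raised end, 22 mm from the hinge, 68 mm above the bench when off and 58 mm when on; moves with the paddle
- jar_a: closed jar with red lid and paper label, 44 mm diameter, 75 mm tall, loose, stands near the cup; origin at the centre of its underside; bystander
- jar_b: closed clear jar with blue lid, 44 mm diameter, 75 mm tall, loose, stands near the black mat; origin at the centre of its underside; bystander
- spool: wooden thread spool, 40 mm diameter, 50 mm tall, loose, stands near the switch box; origin at the centre of its underside; bystander
Not all that is in view belongs to the job. What is shaped like the switch_box but orange is not meant.

How it is judged:
On the way, in this order (a step that is already met when the one before it is completed fails the run):
1. the cup, tilted past 63 degrees, has its mouth between the tray's walls with the rim reaching below their tops (angle between cup's own z axis and vertical above 1.1 rad and z of cup_mouth in the frame of tray below 0.075 m and x of cup_mouth in the frame of tray between -0.06 and 0.06 m and y of cup_mouth in the frame of tray between -0.06 and 0.06 m), for 0.05 s.
2. all three bells lie in the tray (x of bell1 in the frame of tray between -0.07 and 0.07 m and y of bell1 in the frame of tray between -0.07 and 0.07 m and z of bell1 in the frame of tray between 0 and 0.03 m and x of bell2 in the frame of tray between -0.07 and 0.07 m and y of bell2 in the frame of tray between -0.07 and 0.07 m and z of bell2 in the frame of tray between 0 and 0.03 m and x of bell3 in the frame of tray between -0.07 and 0.07 m and y of bell3 in the frame of tray between -0.07 and 0.07 m and z of bell3 in the frame of tray between 0 and 0.03 m), for 0.2 s.
3. the cup stands upright on the black mat, let go (horizontal distance between cup and mat below 0.03 m and height (world z) of cup below 0.01 m and angle between cup's own z axis and vertical below 0.1 rad and linear speed of cup below 0.02 m/s and contact force between the fingers and cup below 0.1 N), for 0.2 s.
4. the paddle switch is on (value of joint paddle above 0.38 rad), for 0.2 s.
At the end, for the whole second after the job is handed in: All three bells lie at rest in the polisher's tray, the cup stands upright (within 6 degrees) and released on the black mat with its centre within 30 mm of the mat's, and the paddle is on (above 0.38 rad) (all of step 2 and all of step 3 and value of joint paddle above 0.38 rad and linear speed of each of bell1, bell2, bell3 below 0.05 m/s); the robot touches nothing.
It fails at once if a bystander (jar_a, jar_b, spool) is moved more than 40 mm or knocked over (distance of any of jar_a, jar_b, spool from where it was at the start of the episode above 0.04 m or angle between any of jar_a, jar_b, spool's own z axis and vertical above 0.5 rad).
It fails at once if the cup is let fall (linear speed of cup above 0.6 m/s and contact force between the fingers and cup below 0.05 N).
It also fails if it takes over 64 s, if anything falls off the work surface, if the arm or the gripper's body presses on something with over 40 N, if the wrist force passes 120 N, or if a joint passes its speed limit or range.

## Working session

There is one attempt and no reset: what is moved stays moved. The work goes in short steps, Python scripts to look and compute and a tool call to move; the robot and the scene stay as the last step left them, time stands still between calls to the robot, and variables do not carry over. Pictures are saved under pics/ and viewed, and the job is handed in when it is done.

Besides the shell and the picture viewer there is one more tool, called by a JSON object that holds its "name" and its "arguments", one argument or row to a line. step_arm: Moves the arm, as the interface text tells. Its arguments: {"type":"object","properties":{"offset":{"type":"array"},"turn":{"type":"array"},"grip":{"type":"array"}},"required":["offset","turn","grip"]}

```bash
mkdir -p pics
python3 - <<'E'
from rig import manip
import cv2,numpy as np
for n in("side","top"):
    im=manip.snapshot(n);cv2.imwrite(f"pics/{n}0.png",im[:,:,::-1])
    c=manip.calibration(n);print(n,np.round(c["intrinsics"],1).tolist(),np.round(c["extrinsics"],3).tolist())
s=manip.get_state()
for k,v in s.items():print(k,np.round(v,3))
E
```

```text
side [[384.1, 0.0, 257.0], [0.0, 384.1, 188.0], [0.0, 0.0, 1.0]] [[-0.971, -0.125, 0.204, 0.228], [-0.238, 0.561, -0.793, 1.087], [-0.015, -0.818, -0.575, 0.864], [0.0, 0.0, 0.0, 1.0]]
top [[454.1, 0.0, 255.0], [0.0, 454.1, 192.2], [0.0, 0.0, 1.0]] [[-0.019, -0.993, 0.115, 0.333], [-1.0, 0.018, -0.006, 0.003], [0.004, -0.115, -0.993, 1.506], [0.0, 0.0, 0.0, 1.0]]
t 0.1
joint_pos [-1.326  0.32   1.566 -0.     1.257 -0.02 ]
dq [-0.    -0.002 -0.003  0.     0.001  0.   ]
tau [ 1.0000e-03 -4.1333e+01 -2.3251e+01  7.3000e-02  4.2000e-02 -0.0000e+00]
tool_pos [ 0.15  -0.555  0.213]
eef_rot [-0.561  0.43  -0.429  0.562]
force [-0.56   0.155  0.465]
ft_torque [-0.003  0.023  0.015]
opening 1.005
```

View pics/side0.png

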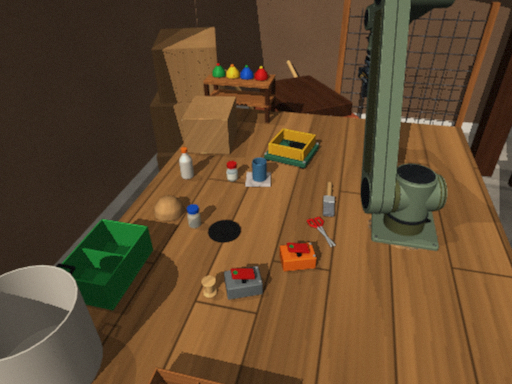

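View pics/top0.png

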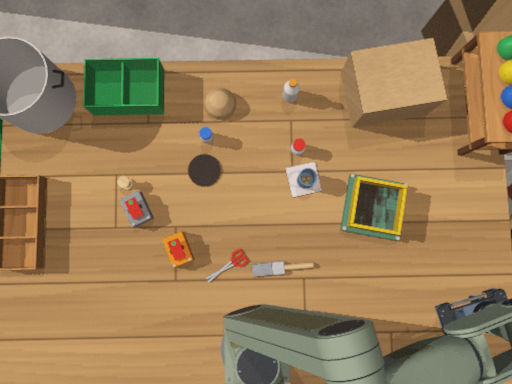

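The top view shows the blue cup at (306,178) on its tile, with jar_a at (298,147). The polisher is at (375,207), the mat at (204,170), jar_b at (206,134), the grey switch box at (135,208) and the spool at (125,183). Candidates that could be confused:
- **Switch box:** grey at top (135,208), or orange at top (178,249). I choose grey.
- **Cup:** the blue cup at (306,178). The blue items on the shelf at (507,97) and jar_b's blue lid at (206,134) are not it.

Next I'll take a close crop and measure.

```bash
cat > h.py <<'E'
import cv2,numpy as np
from rig import manip
def ray(n,u,v):
    c=manip.calibration(n);K=np.array(c["intrinsics"]);T=np.array(c["extrinsics"])
    d=T[:3,:3]@np.linalg.inv(K)@[u,v,1];return T[:3,3],d
def onz(n,u,v,z):
    o,d=ray(n,u,v);return o+d*(z-o[2])/d[2]
def proj(n,p):
    c=manip.calibration(n);K=np.array(c["intrinsics"]);T=np.linalg.inv(np.array(c["extrinsics"]))
    q=K@(T[:3,:3]@p+T[:3,3]);return q[:2]/q[2]
E
python3 - <<'E'
from h import *
t=cv2.imread("pics/top0.png");s=cv2.imread("pics/side0.png")
def up(im,x0,x1,y0,y1,w,h):return cv2.resize(im[y0:y1,x0:x1],(w,h),interpolation=cv2.INTER_CUBIC)
a=up(t,100,180,160,220,400,300);b=up(t,270,350,130,190,400,300)
c=up(s,190,270,245,305,400,300);d=up(s,220,300,140,200,400,300)
cv2.imwrite("pics/crop0.png",np.vstack([np.hstack([a,b]),np.hstack([c,d])]))
cv2.imwrite("pics/crop1.png",up(t,330,420,165,245,720,600))
E
```

```text
(no output)
```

View pics/crop0.png

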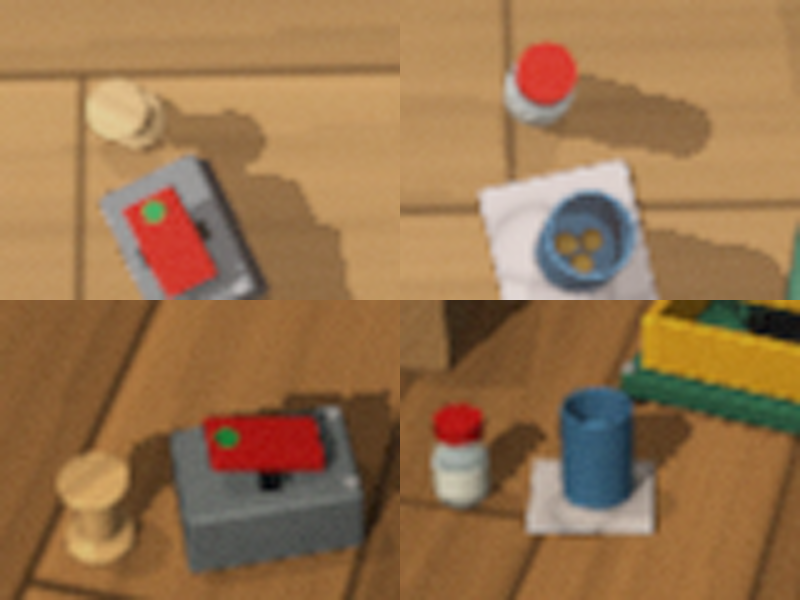

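View pics/crop1.png

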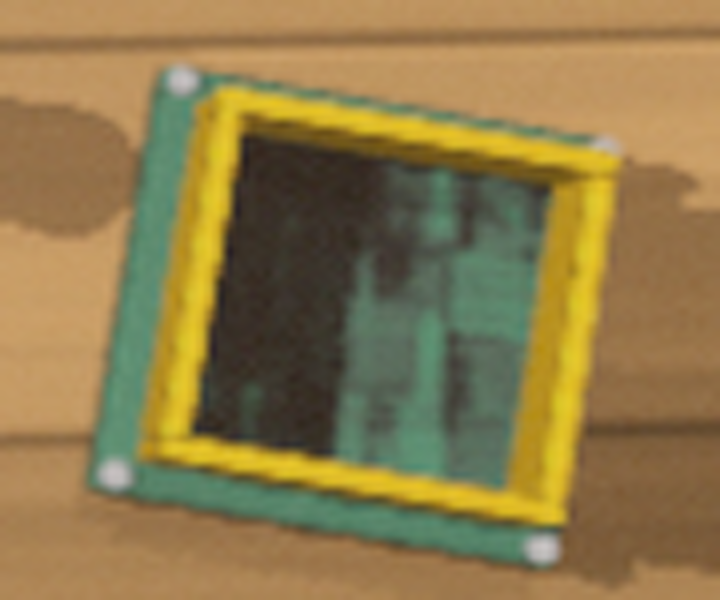

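The crop shows the three bells in the blue cup at top (306,179). The green dot is at the upper-left end of the grey box's paddle, top (130.6,202.2), facing the spool. Now I'll measure positions.

Run:
```python
from h import *
t=cv2.imread("pics/top0.png");s=cv2.imread("pics/side0.png")
T=cv2.cvtColor(t,cv2.COLOR_BGR2HSV);S=cv2.cvtColor(s,cv2.COLOR_BGR2HSV)
def blob(n,lo,hi,box,poly=False):
    H=T if n=="top" else S
    m=cv2.inRange(H,lo,hi);k=np.zeros_like(m);x0,x1,y0,y1=box;k[y0:y1,x0:x1]=m[y0:y1,x0:x1]
    cs,_=cv2.findContours(k,cv2.RETR_EXTERNAL,cv2.CHAIN_APPROX_NONE);c=max(cs,key=cv2.contourArea)
    M=cv2.moments(c);r=cv2.minAreaRect(c)
    return (M["m10"]/M["m00"],M["m01"]/M["m00"]),M["m00"],r,c,cv2.boundingRect(c)
def show(name,n,lo,hi,box,z):
    c,a,r,ct,bb=blob(n,lo,hi,box);print(name,n,np.round(c,1),a,np.round(onz(n,*c,z),4),"rect",np.round(r[0],1),np.round(r[1],1),round(r[2],1),bb);return c,r,ct
B=((95,80,30),(120,255,255))
c,r,ct=show("cup top",'top',*B,(280,335,155,200),.085)
e=cv2.minEnclosingCircle(ct);print(e)
show("cup side",'side',*B,(245,275,150,190),.045)
R=((0,150,80),(8,255,255))
show("jarA lid",'top',*R,(280,320,130,165),.075)
show("jarB lid",'top',*B,(190,220,120,150),.075)
show("mat",'top',(0,0,0),(180,255,50),(180,230,145,195),.006)
show("mat",'side',(0,0,0),(180,255,50),(200,250,210,250),.006)
c,r,_=show("wall",'top',(20,150,60),(32,255,255),(330,420,160,250),.08)
for p in cv2.boxPoints(r):print(np.round(p,1),np.round(onz('top',*p,.08),4))
print('centre rect',onz('top',*r[0],.08))
c,r,_=show("green+yellow base",'top',(20,60,40),(95,255,255),(330,420,160,250),.03)
for p in cv2.boxPoints(r):print(np.round(p,1),np.round(onz('top',*p,.03),4))
show("dot",'top',(45,100,50),(80,255,255),(120,145,190,215),.068)
show("dot",'side',(45,100,30),(80,255,255),(225,250,260,285),.068)
c,r,_=show("paddle",'top',*R,(115,155,190,225),.063)
for p in cv2.boxPoints(r):print(np.round(p,1),np.round(onz('top',*p,.063),4))
print("spool",onz('top',124.2,182.3,.05))
```

```text
cup top top [299.7 180.1] 13.5 [ 0.5341 -0.1479  0.085 ] rect [299.5 179.6] [10.4  4.4] 71.6 (298, 174, 6, 11)
((301.5, 179.0), 5.2202534675598145)
cup side side [259.  169.1] 255.5 [ 0.5417 -0.1724  0.045 ] rect [259.  169.5] [23. 12.] 90.0 (253, 158, 13, 24)
jarA lid top [299.1 144.1] 97.0 [ 0.6525 -0.1505  0.075 ] rect [299. 144.] [11.3 11.3] 45.0 (294, 138, 12, 13)
jarB lid top [205.2 132.7] 96.5 [0.6955 0.1507 0.075 ] rect [205.3 132.8] [11.3 10.6] 45.0 (200, 127, 12, 12)Traceback (most recent call last):
  File "<stdin>", line 19, in <module>
  File "<stdin>", line 11, in show
  File "<stdin>", line 7, in blob
ValueError: max() iterable argument is empty
```

Run:
```python
from h import *
t=cv2.imread("pics/top0.png");s=cv2.imread("pics/side0.png")
T=cv2.cvtColor(t,cv2.COLOR_BGR2HSV);S=cv2.cvtColor(s,cv2.COLOR_BGR2HSV)
print("pixels",T[178,306],T[170,204],T[202,130],T[230,350],T[179,297:317].tolist(),S[231,225])
def show(name,n,lo,hi,box,z):
    H=T if n=="top" else S
    m=cv2.inRange(H,lo,hi);k=np.zeros_like(m);x0,x1,y0,y1=box;k[y0:y1,x0:x1]=m[y0:y1,x0:x1]
    cs,_=cv2.findContours(k,cv2.RETR_EXTERNAL,cv2.CHAIN_APPROX_NONE)
    if not cs: print(name,'none');return None
    ct=max(cs,key=cv2.contourArea)
    M=cv2.moments(ct);r=cv2.minAreaRect(ct);c=(M["m10"]/M["m00"],M["m01"]/M["m00"])
    print(name,n,np.round(c,1),M["m00"],np.round(onz(n,*c,z),4),"rect",np.round(r[0],1),np.round(r[1],1),round(r[2],1),cv2.boundingRect(ct))
    if r[1][0]*r[1][1]>300 or 'pad' in name:
      for p in cv2.boxPoints(r):print('   ',np.round(p,1),np.round(onz(n,*p,z),4))
      print('    rc',onz(n,*r[0],z))
show("cup top",'top',(90,70,30),(125,255,255),(285,335,160,200),.085)
for n,b in(('top',(180,230,145,195)),('side',(200,250,210,250))):
  show("mat",n,(0,0,0),(180,255,75),b,.006)
show("wall",'top',(20,150,60),(32,255,255),(330,420,160,250),.08)
show("base",'top',(20,60,40),(95,255,255),(330,420,160,250),.03)
show("dot",'top',(45,100,50),(80,255,255),(120,145,190,215),.068)
show("dot",'side',(45,100,30),(80,255,255),(225,250,260,285),.068)
show("paddle",'top',(0,150,80),(8,255,255),(115,155,190,225),.063)
print("spool",onz('top',124.2,182.3,.05))
```

```text
pixels [ 17 117 109] [12 63 69] [ 67 141 174] [ 70  80 130] [[106, 40, 154], [105, 82, 134], [103, 91, 165], [104, 77, 146], [18, 109, 115], [19, 149, 140], [20, 149, 144], [20, 138, 146], [18, 79, 122], [14, 78, 105], [19, 137, 127], [19, 132, 137], [18, 92, 125], [105, 28, 110], [104, 78, 121], [105, 75, 112], [104, 58, 83], [104, 74, 110], [103, 90, 153], [107, 48, 154]] [150  30  17]
cup top top [306.1 179. ] 66.5 [ 0.5374 -0.1683  0.085 ] rect [307. 177.] [16. 18.] 90.0 (298, 169, 19, 17)
mat top [204.  169.8] 707.5 [0.586  0.1627 0.006 ] rect [204. 170.] [30. 30.] 90.0 (189, 155, 31, 31)
    [189. 155.] [0.6373 0.2127 0.006 ]
    [219. 155.] [0.6355 0.1121 0.006 ]
    [219. 185.] [0.5339 0.1131 0.006 ]
    [189. 185.] [0.5357 0.213  0.006 ]
    rc [0.58540058 0.16272746 0.006     ]
mat side [224.  230.6] 542.5 [0.5809 0.1695 0.006 ] rect [224. 231.] [22. 32.] 90.0 (208, 220, 33, 23)
    [208. 220.] [0.6527 0.1286 0.006 ]
    [240. 220.] [0.5437 0.104  0.006 ]
    [240. 242.] [0.5133 0.2108 0.006 ]
    [208. 242.] [0.6148 0.234  0.006 ]
    rc [0.58049593 0.17122819 0.006     ]

[... 511 characters left out ...]
2 -0.3174  0.03  ]
    [409.  183.4] [ 0.5245 -0.5128  0.03  ]
    [398.9 240.7] [ 0.3382 -0.4692  0.03  ]
    rc [ 0.44974748 -0.39390507  0.03      ]
dot top [130.1 201.9] 3.5 [0.4766 0.3914 0.068 ] rect [130. 202.] [2. 2.] 90.0 (129, 201, 3, 3)
dot side [234.6 272.1] 4.5 [0.4743 0.393  0.068 ] rect [234.8 272.3] [2.8 2.1] 45.0 (233, 271, 4, 3)
paddle top [134.3 209. ] 165.5 [0.4542 0.3792 0.063 ] rect [133.5 208. ] [19.2 11.6] 63.4 (125, 198, 18, 21)
    [124. 202.] [0.4771 0.4122 0.063 ]
    [134.4 196.8] [0.4932 0.3793 0.063 ]
    [143. 214.] [0.4377 0.3513 0.063 ]
    [132.6 219.2] [0.4218 0.3841 0.063 ]
    rc [0.45739012 0.3817104  0.063     ]
spool [0.54241856 0.41615805 0.05      ]
```

```bash
cat >> h.py <<'E'
from scipy.spatial.transform import Rotation as Ro
def Rt(a,p):
    a,p=np.radians([a,p]);x=np.array([np.cos(a),np.sin(a),0]);h=np.array([np.sin(a),-np.cos(a),0])
    y=h*np.cos(p)-np.array([0,0,1])*np.sin(p);return np.c_[x,y,np.cross(x,y)]
def cur():
    s=manip.get_state();return s,np.array(s["tool_pos"]),Ro.from_quat(s["eef_rot"]).as_matrix()
def plan(*wps,base=None):
    # each wp: (grasp/TCP pos, a, p, 'g' or 't'); offsets from the base pose (measured pose or given)
    s,P,R=cur()
    if base: P,R=base
    for pos,a,p,k in wps:
        R2=Rt(a,p);t=np.array(pos,float)+(R2[:,1]*.019 if k=='g' else 0)
        print("off",np.round(R.T@(t-P),4).tolist(),"turn",np.round(Ro.from_matrix(R.T@R2).as_rotvec(degrees=True),1).tolist(),"tcp",np.round(t,3),"dist",round(np.linalg.norm(t-P),3))
def st():
    s,P,R=cur();y=R[:,1];x=R[:,0]
    print("t",s["t"],"q",np.round(s["joint_pos"],2),"tcp",np.round(P,4),"grasp",np.round(P-.019*y,4),"a",round(np.degrees(np.arctan2(x[1],x[0])),1),"xz",round(x[2],3),"pitch",round(np.degrees(np.arctan2(-y[2],np.sin(np.arctan2(x[1],x[0]))*y[0]-np.cos(np.arctan2(x[1],x[0]))*y[1])),1),"F",np.round(s["force"],1),"open",round(s["opening"],3))
E
python3 - <<'E'
from h import *
print(onz('top',307,178,.085),onz('side',259,169.5,.045))
st()
plan(((.5,-.0,.3),10,90,'t'),((.5,0.0,.3),10,60,'t'))
E
```

```text
[ 0.5405868  -0.17126808  0.085     ] [ 0.54114672 -0.16947746  0.045     ]
t 0.1 q [-1.33  0.32  1.57 -0.    1.26 -0.02] tcp [ 0.1504 -0.5545  0.2132] grasp [ 0.1504 -0.5546  0.2322] a -74.8 xz -0.002 pitch 90.0 F [-0.6  0.2  0.5] open 1.005
off [-0.4438, -0.0861, 0.4826] turn [-0.1, -84.8, -0.1] tcp [0.5 0.  0.3] dist 0.661
off [-0.4438, -0.0861, 0.4826] turn [-24.3, -82.7, -22.2] tcp [0.5 0.  0.3] dist 0.661
```

{"name": "step_arm", "arguments": {
  "offset": [
    [-0.1,-0.08,0.1],
    [-0.444,-0.086,0.483],
    [-0.444,-0.086,0.483],
    [-0.444,-0.086,0.483],
    [-0.444,-0.086,0.483],
    [-0.444,-0.086,0.483],
    [-0.444,-0.086,0.483],
    [-0.444,-0.086,0.483],
    [-0.444,-0.086,0.483],
    [-0.444,-0.086,0.483],
    [-0.444,-0.086,0.483],
    [-0.444,-0.086,0.483],
    [-0.444,-0.086,0.483]
  ],
  "turn": [
    [0,-10,0],
    [0,-85,0],
    [0,-85,0],
    [0,-85,0],
    [0,-85,0],
    [0,-85,0],
    [0,-85,0],
    [0,-85,0],
    [0,-85,0],
    [0,-85,0],
    [0,-85,0],
    [0,-85,0],
    [0,-85,0]
  ],
  "grip": [1,1,1,1,1,1,1,1,1,1,1,1,1]
}}

```text
t: 1.72
tool_pos: [0.4998, -0.0005, 0.2995]
eef_rot: [0.705, 0.062, -0.063, -0.704]
force: [0.0, -0.5, 0.0]
opening: 0.999
```

Run:
```python
from h import *
st()
plan(((.5,0.0,.25),10,55,'t'),((.52,.0,.2),10,25,'t'))
```

```text
t 1.725 q [-0.02  0.16  1.57 -0.    1.42 -0.2 ] tcp [ 0.4998 -0.0005  0.2995] grasp [ 4.999e-01 -4.000e-04  3.185e-01] a 10.2 xz -0.002 pitch 90.0 F [ 0.  -0.5  0. ] open 0.999
off [0.0003, 0.0495, 0.0004] turn [-35.0, 0.2, -0.0] tcp [0.5  0.   0.25] dist 0.049
off [0.0201, 0.0994, -0.0031] turn [-65.0, 0.2, 0.0] tcp [0.52 0.   0.2 ] dist 0.101
```

{"name": "step_arm", "arguments": {
  "offset": [
    [0.02,0.1,0],
    [0.02,0.1,0],
    [0.02,0.1,0],
    [0.02,0.1,0],
    [0.02,0.1,0],
    [0.02,0.1,0],
    [0.02,0.1,0],
    [0.02,0.1,0]
  ],
  "turn": [
    [-10,0,0],
    [-20,0,0],
    [-30,0,0],
    [-40,0,0],
    [-50,0,0],
    [-60,0,0],
    [-65,0,0],
    [-65,0,0]
  ],
  "grip": [1,1,1,1,1,1,1,1]
}}

```text
t: 2.72
tool_pos: [0.5195, 0.0027, 0.1987]
eef_rot: [0.973, 0.086, -0.021, -0.215]
force: [-0.4, 0.1, -0.1]
opening: 1.003
```

Run:
```python
from h import *
st()
for n in("side","top"): cv2.imwrite(f"pics/{n}1.png",manip.snapshot(n)[:,:,::-1])
c=np.array([.541,-.170,.055]);b=np.array([-.174,.985,0])
plan((c+b*.14+[0,0,.06],10,25,'g'),(c,10,25,'g'))
```

```text
t 2.725 q [ 0.55  0.5   1.87 -1.01  1.5   0.87] tcp [0.5195 0.0027 0.1987] grasp [0.5165 0.0196 0.2067] a 10.1 xz -0.004 pitch 25.0 F [-0.4  0.1 -0.1] open 1.003
off [-0.0095, 0.0854, 0.0631] turn [-0.1, 0.0, 0.1] tcp [ 0.52  -0.049  0.107] dist 0.107
off [-0.0097, 0.2377, 0.0581] turn [-0.1, 0.0, 0.1] tcp [ 0.544 -0.187  0.047] dist 0.245
```

View pics/side1.png

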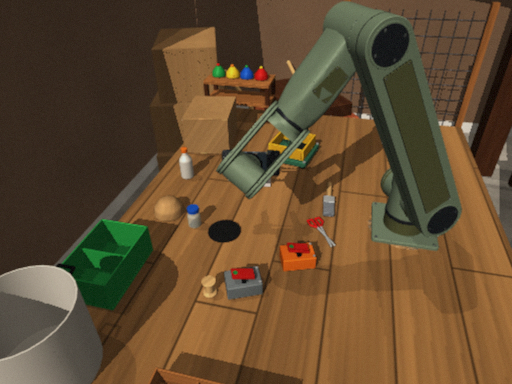

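{"name": "step_arm", "arguments": {
  "offset": [
    [-0.005,0.045,0.03],
    [-0.01,0.085,0.063],
    [-0.01,0.085,0.063]
  ],
  "turn": [
    [0,0,0],
    [0,0,0],
    [0,0,0]
  ],
  "grip": [1,1,1]
}}

```text
t: 3.2
tool_pos: [0.5177, -0.0504, 0.1061]
eef_rot: [0.973, 0.084, -0.021, -0.215]
force: [0.1, -0.4, 0.9]
opening: 0.999
```

Run:
```python
from h import *
st()
im=manip.snapshot("top");cv2.imwrite("pics/top2.png",cv2.resize(im[110:250,200:360,::-1],(800,600)))
im=manip.snapshot("side");cv2.imwrite("pics/side2.png",cv2.resize(im[110:230,190:350,::-1],(800,600)))
c=np.array([.541,-.170,.055])
plan((c,10,25,'g'))
```

```text
t 3.2 q [ 0.47  0.62  2.   -1.1   1.33  1.06] tcp [ 0.5177 -0.0504  0.1061] grasp [ 0.5147 -0.0334  0.1142] a 9.9 xz -0.004 pitch 25.0 F [ 0.1 -0.4  0.9] open 0.999
off [-0.0008, 0.1536, -0.0037] turn [-0.0, -0.1, 0.2] tcp [ 0.544 -0.187  0.047] dist 0.154
```

View pics/top2.png

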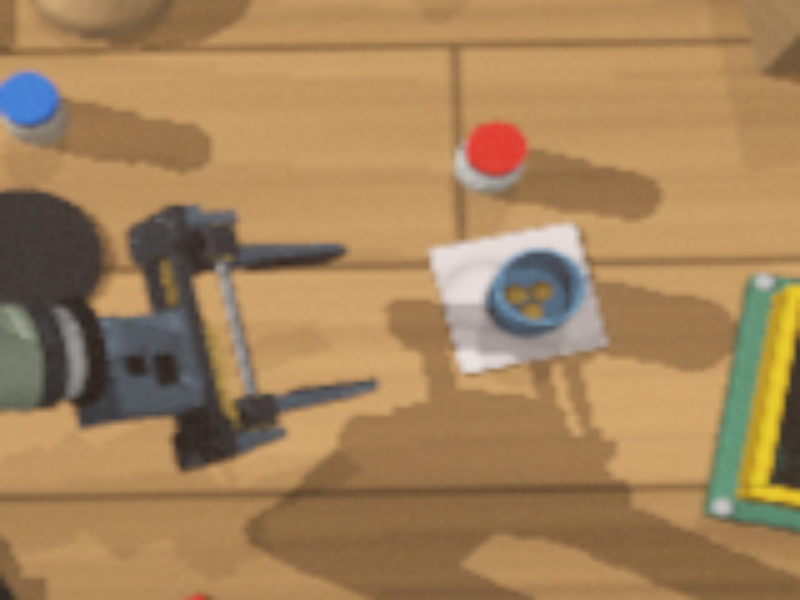

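View pics/side2.png

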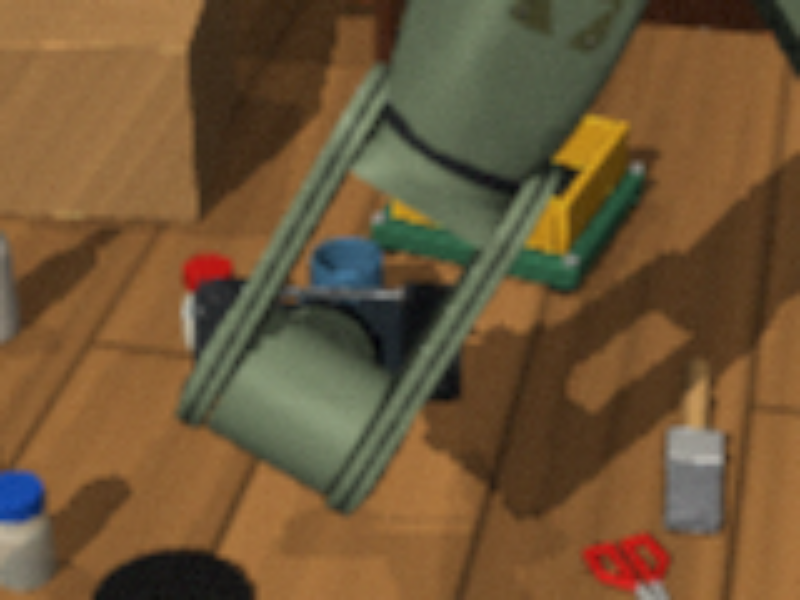

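The top crop shows the gripper open and aimed at the cup, whose rim centre is at crop (533,292). The jar is clear of the upper finger. Moving in.

{"name": "step_arm", "arguments": {
  "offset": [
    [0,0.04,0],
    [0,0.08,-0.001],
    [-0.001,0.12,-0.003],
    [-0.001,0.145,-0.004],
    [-0.001,0.154,-0.004],
    [-0.001,0.154,-0.004]
  ],
  "turn": [
    [0,0,0],
    [0,0,0],
    [0,0,0],
    [0,0,0],
    [0,0,0],
    [0,0,0]
  ],
  "grip": [1,1,1,1,1,1]
}}

```text
t: 4.05
tool_pos: [0.5457, -0.1762, 0.0509]
eef_rot: [0.972, 0.078, -0.02, -0.219]
force: [0.1, -0.6, -0.5]
opening: 0.999
```

Run:
```python
from h import *
st()
im=manip.snapshot("top");cv2.imwrite("pics/top3.png",cv2.resize(im[140:215,250:350,::-1],(800,600)))
```

```text
t 4.05 q [ 0.22  0.7   2.06 -1.34  1.18  1.16] tcp [ 0.5457 -0.1762  0.0509] grasp [ 0.543  -0.1592  0.059 ] a 9.3 xz -0.005 pitch 25.4 F [ 0.1 -0.6 -0.5] open 0.999
```

View pics/top3.png

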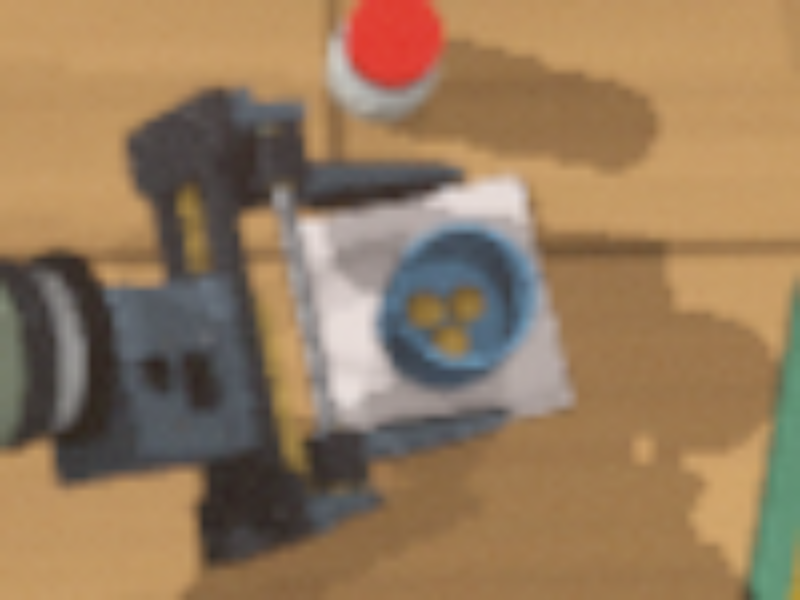

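{"name": "step_arm", "arguments": {
  "offset": [
    [0,0,0],
    [0,0,0]
  ],
  "turn": [
    [8,0,0],
    [8,0,0]
  ],
  "grip": [1,1]
}}

```text
t: 4.35
tool_pos: [0.5456, -0.1766, 0.0523]
eef_rot: [0.955, 0.077, -0.024, -0.285]
force: [0.5, 0.1, 0.0]
opening: 1.001
```

Run:
```python
from h import *
st()
plan(((.541,-.170,.053),7,34,'g'))
```

```text
t 4.35 q [ 0.18  0.62  2.05 -1.27  1.06  1.03] tcp [ 0.5456 -0.1766  0.0523] grasp [ 0.5431 -0.161   0.0627] a 9.2 xz -0.002 pitch 33.3 F [0.5 0.1 0. ] open 1.001
off [-0.0041, 0.0125, 0.0037] turn [0.7, 1.3, 1.8] tcp [ 0.543 -0.186  0.042] dist 0.014
```

{"name": "step_arm", "arguments": {
  "offset": [
    [-0.004,0.0125,0.004],
    [-0.004,0.0125,0.004],
    [-0.004,0.0125,0.004],
    [-0.004,0.0125,0.004],
    [-0.004,0.0125,0.004],
    [-0.004,0.0125,0.004],
    [-0.004,0.0125,0.004]
  ],
  "turn": [
    [1,1.5,2],
    [1,1.5,2],
    [1,1.5,2],
    [1,1.5,2],
    [1,1.5,2],
    [1,1.5,2],
    [1,1.5,2]
  ],
  "grip": [1,1,0.3,0.3,0.3,0.3,0.3]
}}

```text
t: 5.22
tool_pos: [0.542, -0.1855, 0.0398]
eef_rot: [0.954, 0.056, -0.02, -0.295]
force: [-0.2, 1.0, -1.3]
opening: 0.617
```

Run:
```python
from h import *
st()
im=manip.snapshot("top");im2=manip.snapshot("side")
cv2.imwrite("pics/g4.png",np.hstack([cv2.resize(im[140:215,280:355,::-1],(400,400)),cv2.resize(im2[130:205,210:285,::-1],(400,400))]))
```

```text
t 5.225 q [ 0.15  0.64  2.04 -1.24  1.06  1.03] tcp [ 0.542  -0.1855  0.0398] grasp [ 0.5402 -0.1699  0.0505] a 6.8 xz -0.005 pitch 34.4 F [-0.2  1.  -1.3] open 0.617
```

View pics/g4.png

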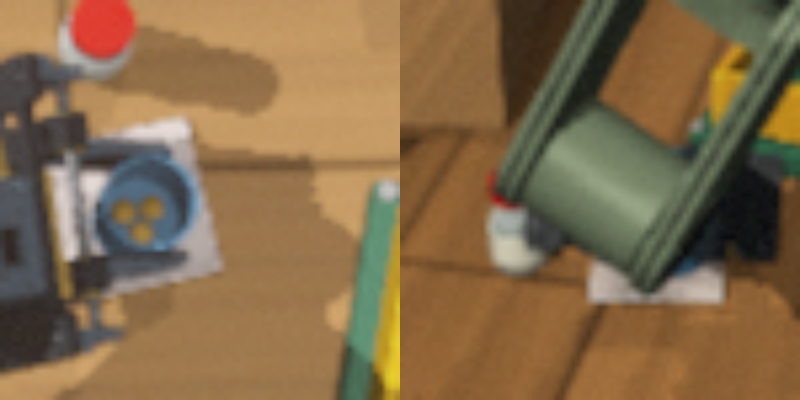

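```bash
cat >> h.py <<'E'
def mouth(m,T,a,p0=34.4,L=.0345):
    ar=np.radians(a);t=np.radians(T);h=np.array([np.sin(ar),-np.cos(ar),0])
    cz=h*np.sin(t)+np.array([0,0,1])*np.cos(t);return (np.array(m)-L*cz,a,T+p0,'g')
E
python3 - <<'E'
from h import *
plan(((.541,-.170,.17),7,34.4,'g'),mouth((.455,-.36,.20),45,-12))
E
```

```text
off [0.0004, -0.0674, -0.0987] turn [0.0, 0.1, -0.4] tcp [ 0.543 -0.186  0.159] dist 0.12
off [-0.1007, 0.0524, -0.1771] turn [44.7, 16.3, 10.3] tcp [ 0.459 -0.34   0.157] dist 0.21
```

{"name": "step_arm", "arguments": {
  "offset": [
    [0,-0.011,-0.016],
    [0,-0.034,-0.05],
    [0,-0.067,-0.099],
    [0,-0.067,-0.099],
    [0,-0.067,-0.099]
  ],
  "turn": [
    [0,0,0],
    [0,0,0],
    [0,0,0],
    [0,0,0],
    [0,0,0]
  ],
  "grip": [0.3,0.3,0.3,0.3,0.3]
}}

```text
t: 5.95
tool_pos: [0.5417, -0.1861, 0.1586]
eef_rot: [0.954, 0.055, -0.02, -0.295]
force: [-0.2, 0.0, -1.8]
opening: 0.618
```

Run:
```python
from h import *
st()
im=manip.snapshot("top");im2=manip.snapshot("side")
cv2.imwrite("pics/g5.png",np.hstack([cv2.resize(im[125:225,260:360,::-1],(400,400)),cv2.resize(im2[110:210,200:300,::-1],(400,400))]))
plan(mouth((.455,-.36,.20),45,-12),mouth((.453,-.373,.15),75,-12))
```

```text
t 5.95 q [ 0.15  0.45  1.96 -1.12  1.16  0.74] tcp [ 0.5417 -0.1861  0.1586] grasp [ 0.54   -0.1705  0.1694] a 6.7 xz -0.006 pitch 34.4 F [-0.2  0.  -1.8] open 0.618
off [-0.0996, 0.1187, -0.0792] turn [44.7, 16.4, 10.1] tcp [ 0.459 -0.34   0.157] dist 0.174
off [-0.0969, 0.1336, -0.0485] turn [74.4, 19.3, 5.8] tcp [ 0.461 -0.334  0.123] dist 0.172
```

View pics/g5.png

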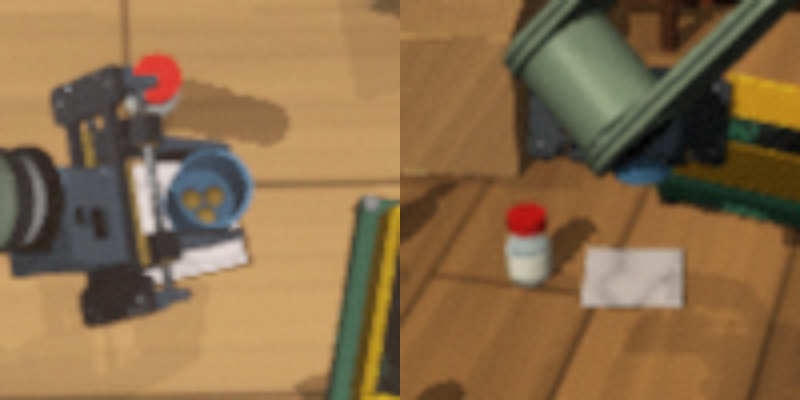

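The cup is lifted clear of the tile, upright in the fingers, with all three bells inside (rim centre at top (312,172)). Moving on towards the polisher.

{"name": "step_arm", "arguments": {
  "offset": [
    [-0.03,0.03,-0.03],
    [-0.06,0.06,-0.06],
    [-0.09,0.1,-0.079],
    [-0.1,0.119,-0.079],
    [-0.1,0.119,-0.079],
    [-0.1,0.119,-0.079],
    [-0.1,0.119,-0.079]
  ],
  "turn": [
    [5,2,1],
    [13,5,3],
    [22,8,5],
    [31,11.5,7],
    [40,14.5,9],
    [44.7,16.4,10],
    [44.7,16.4,10]
  ],
  "grip": [0.3,0.3,0.3,0.3,0.3,0.3,0.3]
}}

```text
t: 6.92
tool_pos: [0.4589, -0.341, 0.1563]
eef_rot: [0.765, -0.081, 0.068, -0.636]
force: [-0.6, 0.3, -1.5]
opening: 0.621
```

Run:
```python
from h import *
print(onz('top',311.8,171.8,.204))
st()
im=manip.snapshot("top");im2=manip.snapshot("side")
cv2.imwrite("pics/g6.png",np.hstack([cv2.resize(im[150:250,310:410,::-1],(400,400)),cv2.resize(im2[90:190,240:340,::-1],(400,400))]))
plan(mouth((.453,-.373,.15),70,-12),mouth((.453,-.373,.127),80,-12),mouth((.453,-.373,.112),90,-12),mouth((.453,-.373,.102),100,-12),mouth((.453,-.373,.097),110,-12),mouth((.453,-.373,.096),115,-12))
```

```text
[ 0.54117127 -0.17120212  0.204     ]
t 6.925 q [-0.56  0.33  1.72 -0.2   1.04 -0.25] tcp [ 0.4589 -0.341   0.1563] grasp [ 0.4597 -0.3376  0.175 ] a -12.1 xz 0.001 pitch 79.5 F [-0.6  0.3 -1.5] open 0.621
off [0.0012, 0.0353, 0.0094] turn [24.9, 0.0, 0.0] tcp [ 0.461 -0.337  0.12 ] dist 0.037
off [0.0012, 0.0503, 0.0169] turn [34.9, 0.1, 0.0] tcp [ 0.462 -0.332  0.104] dist 0.053
off [0.0012, 0.0569, 0.0216] turn [44.9, 0.1, 0.0] tcp [ 0.462 -0.329  0.096] dist 0.061
off [0.0012, 0.0584, 0.024] turn [54.9, 0.1, 0.0] tcp [ 0.463 -0.327  0.094] dist 0.063
off [0.0012, 0.055, 0.024] turn [64.9, 0.1, 0.0] tcp [ 0.463 -0.326  0.098] dist 0.06
off [0.0012, 0.052, 0.0231] turn [69.9, 0.1, 0.0] tcp [ 0.463 -0.326  0.101] dist 0.057
```

View pics/g6.png

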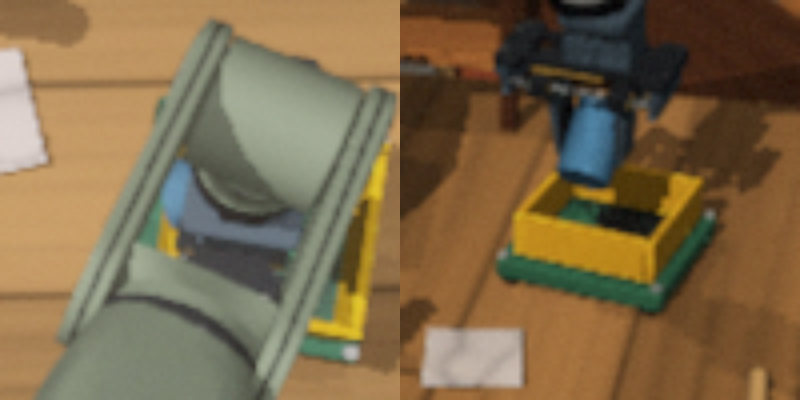

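The cup is tilted about 45° over the polisher, with the tray below it clear. Now the pour.

{"name": "step_arm", "arguments": {
  "offset": [
    [0.001,0.02,0.003],
    [0.001,0.029,0.006],
    [0.001,0.035,0.009],
    [0.001,0.05,0.017],
    [0.001,0.057,0.0215],
    [0.001,0.0585,0.024],
    [0.001,0.055,0.024],
    [0.001,0.052,0.023],
    [0.001,0.052,0.023],
    [0.001,0.052,0.023],
    [0.001,0.052,0.023],
    [0.001,0.052,0.023],
    [0.001,0.052,0.023],
    [0.001,0.052,0.023],
    [0.001,0.052,0.023],
    [0.001,0.052,0.023],
    [0.001,0.052,0.023],
    [0.001,0.052,0.023],
    [0.001,0.052,0.023],
    [0.001,0.052,0.023]
  ],
  "turn": [
    [8,0,0],
    [16,0,0],
    [25,0,0],
    [35,0,0],
    [45,0,0],
    [55,0,0],
    [65,0,0],
    [70,0,0],
    [70,0,0],
    [70,0,0],
    [70,0,0],
    [70,0,0],
    [70,0,0],
    [70,0,0],
    [70,0,0],
    [70,0,0],
    [70,0,0],
    [70,0,0],
    [70,0,0],
    [70,0,0]
  ],
  "grip": [0.3,0.3,0.3,0.3,0.3,0.3,0.3,0.3,0.3,0.3,0.3,0.3,0.3,0.3,0.3,0.3,0.3,0.3,0.3,0.3]
}}

```text
t: 9.52
tool_pos: [0.464, -0.3272, 0.1027]
eef_rot: [-0.262, 0.025, -0.101, 0.959]
force: [-0.3, 0.1, -1.0]
opening: 0.62
```

Run:
```python
from h import *
st()
im=manip.snapshot("top");im2=manip.snapshot("side")
cv2.imwrite("pics/g7.png",np.hstack([cv2.resize(im[150:250,310:410,::-1],(400,400)),cv2.resize(im2[90:190,240:340,::-1],(400,400))]))
s,P,R=cur();g=P-.019*R[:,1];t=np.radians(-34.4)
cz=R@Ro.from_euler('x',-34.4,degrees=True).as_matrix()@[0,0,-1]
m=g+.0345*cz;d=m-[.449,-.393,.03];a=np.radians(-12);print("tilt",np.degrees(np.arccos(cz[2])),"mouth tray",d[0]*np.cos(a)+d[1]*np.sin(a),-d[0]*np.sin(a)+d[1]*np.cos(a),d[2])
```

```text
t 9.525 q [-1.    0.79  1.46  0.66  1.73 -0.99] tcp [ 0.464  -0.3272  0.1027] grasp [ 0.4605 -0.3432  0.1123] a -12.0 xz 0.005 pitch 149.5 F [-0.3  0.1 -1. ] open 0.62
tilt 115.05661057928323 mouth tray 0.0010197322216138078 0.019904824873693314 0.06767629794173888
```

View pics/g7.png

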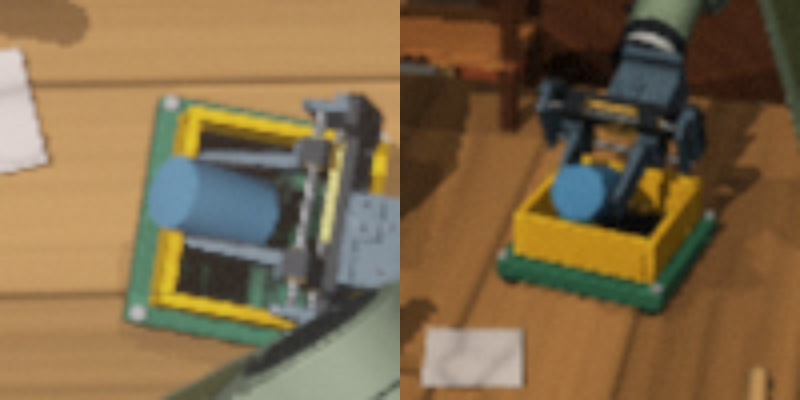

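The cup is tilted 115°, with its base above the near wall and its mouth inside the tray. The held weight dropped by about 0.35 N, which fits three bells. Lifting out and checking.

Run:
```python
from h import *
plan(mouth((.453,-.373,.18),115,-12),mouth((.455,-.33,.23),45,-12),mouth((.47,-.29,.24),0,-12))
```

```text
off [-0.0008, -0.0414, 0.0711] turn [-0.1, 0.2, 0.1] tcp [ 0.463 -0.326  0.185] dist 0.082
off [-0.0078, -0.0289, 0.0809] turn [-70.1, 0.2, 0.2] tcp [ 0.459 -0.31   0.187] dist 0.086
off [-0.0014, -0.0279, 0.0905] turn [-115.1, 0.1, 0.3] tcp [ 0.467 -0.305  0.195] dist 0.095
```

{"name": "step_arm", "arguments": {
  "offset": [
    [0,-0.02,0.035],
    [0,-0.041,0.071],
    [0,-0.039,0.073],
    [-0.001,-0.037,0.075],
    [-0.002,-0.035,0.077],
    [-0.003,-0.033,0.078],
    [-0.004,-0.031,0.08],
    [-0.005,-0.029,0.081],
    [-0.005,-0.029,0.083],
    [-0.004,-0.028,0.085],
    [-0.003,-0.028,0.087],
    [-0.002,-0.028,0.089],
    [-0.001,-0.028,0.09],
    [-0.001,-0.028,0.09],
    [-0.001,-0.028,0.09]
  ],
  "turn": [
    [0,0,0],
    [-5,0,0],
    [-15,0,0],
    [-25,0,0],
    [-35,0,0],
    [-45,0,0],
    [-55,0,0],
    [-65,0,0],
    [-75,0,0],
    [-85,0,0],
    [-95,0,0],
    [-105,0,0],
    [-115,0,0],
    [-115,0,0],
    [-115,0,0]
  ],
  "grip": [0.3,0.3,0.3,0.3,0.3,0.3,0.3,0.3,0.3,0.3,0.3,0.3,0.3,0.3,0.3]
}}

```text
t: 11.5
tool_pos: [0.4671, -0.3059, 0.1948]
eef_rot: [0.95, -0.099, 0.034, -0.295]
force: [-0.7, 0.0, -1.4]
opening: 0.614
```

Run:
```python
from h import *
st()
im=manip.snapshot("top");im2=manip.snapshot("side")
cv2.imwrite("pics/g8.png",np.hstack([cv2.resize(im[150:250,310:410,::-1],(400,400)),cv2.resize(im2[90:190,240:340,::-1],(400,400))]))
```

```text
t 11.5 q [-0.09  0.4   1.9  -1.04  1.25  0.69] tcp [ 0.4671 -0.3059  0.1948] grasp [ 0.4703 -0.2906  0.2056] a -12.0 xz 0.005 pitch 34.6 F [-0.7  0.  -1.4] open 0.614
```

View pics/g8.png

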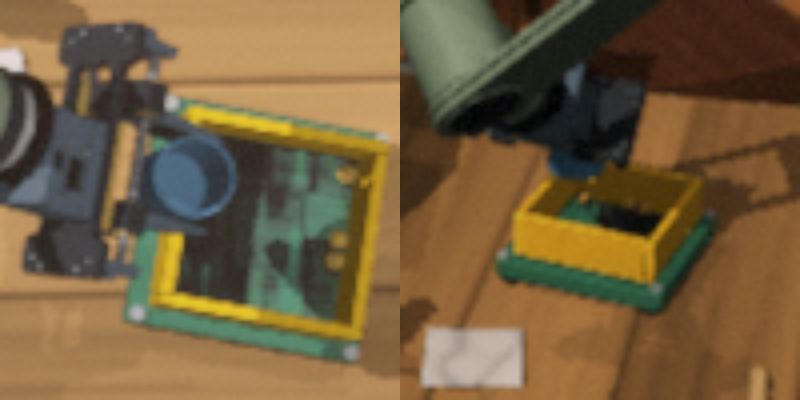

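The top crop shows the cup empty and upright in the fingers. All three bells lie in the tray at crop (347,175), (338,240) and (337,258). Next is the mat.

Run:
```python
from h import *
print(onz('top',358.3,193.8,.24))
m=np.array([.585,.164,0])
plan((m+[0,0,.17],15,34.4,'g'))
```

```text
[ 0.47053548 -0.29498143  0.24      ]
off [0.0237, -0.3671, 0.2971] turn [-0.1, -15.7, -22.1] tcp [0.589 0.149 0.159] dist 0.473
```

{"name": "step_arm", "arguments": {
  "offset": [
    [0.001,-0.018,0.015],
    [0.003,-0.05,0.042],
    [0.006,-0.095,0.077],
    [0.009,-0.14,0.114],
    [0.012,-0.185,0.15],
    [0.015,-0.23,0.187],
    [0.018,-0.275,0.223],
    [0.0205,-0.317,0.257],
    [0.0225,-0.35,0.283],
    [0.0235,-0.367,0.297],
    [0.0235,-0.367,0.297],
    [0.0235,-0.367,0.297]
  ],
  "turn": [
    [0,-0.8,-1.1],
    [0,-2.2,-3.1],
    [0,-4,-5.7],
    [0,-6,-8.5],
    [0,-8,-11.2],
    [0,-10,-14],
    [0,-11.8,-16.6],
    [0,-13.6,-19.1],
    [0,-15,-21],
    [0,-15.7,-22],
    [0,-15.7,-22],
    [0,-15.7,-22]
  ],
  "grip": [0.3,0.3,0.3,0.3,0.3,0.3,0.3,0.3,0.3,0.3,0.3,0.3]
}}

```text
t: 13.1
tool_pos: [0.5875, 0.148, 0.1577]
eef_rot: [0.947, 0.123, -0.041, -0.293]
force: [0.2, 0.4, -2.3]
opening: 0.615
```

Run:
```python
from h import *
st()
im=manip.snapshot("top");im2=manip.snapshot("side")
cv2.imwrite("pics/g9.png",np.hstack([cv2.resize(im[120:220,150:250,::-1],(400,400)),cv2.resize(im2[160:260,170:270,::-1],(400,400))]))
plan(((.585,.164,.0525),15,34.4,'g'))
```

```text
t 13.1 q [ 0.66  0.63  1.59 -0.87  1.49  0.74] tcp [0.5875 0.148  0.1577] grasp [0.5835 0.1632 0.1685] a 14.9 xz -0.005 pitch 34.4 F [ 0.2  0.4 -2.3] open 0.615
off [0.0022, 0.0652, 0.0958] turn [-0.0, 0.2, -0.2] tcp [0.589 0.149 0.042] dist 0.116
```

View pics/g9.png

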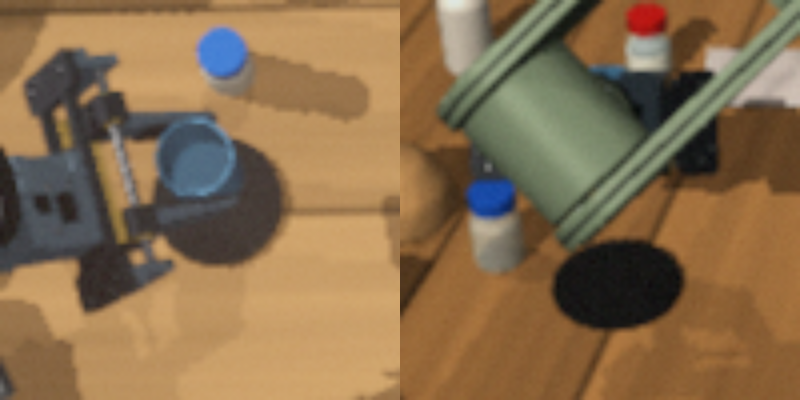

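Run:
```python
from h import *
print(onz('top',199.3,159.3,.203),onz('top',204,170,.006),onz('side',224,230.8,.006))
```

```text
[0.58411821 0.15526103 0.203     ] [0.58540058 0.16272746 0.006     ] [0.58080593 0.17026399 0.006     ]
```

{"name": "step_arm", "arguments": {
  "offset": [
    [0.001,0.02,0.03],
    [0.002,0.04,0.06],
    [0.002,0.055,0.081],
    [0.002,0.061,0.09],
    [0.002,0.065,0.0955],
    [0.002,0.065,0.0955],
    [0.002,0.065,0.0955]
  ],
  "turn": [
    [0,0,0],
    [0,0,0],
    [0,0,0],
    [0,0,0],
    [0,0,0],
    [0,0,0],
    [0,0,0]
  ],
  "grip": [0.3,0.3,0.3,0.3,0.3,0.3,0.3]
}}

```text
t: 14.08
tool_pos: [0.5896, 0.1509, 0.0426]
eef_rot: [0.947, 0.125, -0.04, -0.294]
force: [-0.1, 0.2, -1.6]
opening: 0.617
```

Run:
```python
from h import *
st()
im=manip.snapshot("top");im2=manip.snapshot("side")
cv2.imwrite("pics/g10.png",np.hstack([cv2.resize(im[120:220,150:250,::-1],(400,400)),cv2.resize(im2[160:260,170:270,::-1],(400,400))]))
```

```text
t 14.075 q [ 0.66  0.77  1.66 -0.89  1.35  0.9 ] tcp [0.5896 0.1509 0.0426] grasp [0.5855 0.166  0.0534] a 15.1 xz -0.003 pitch 34.5 F [-0.1  0.2 -1.6] open 0.617
```

View pics/g10.png

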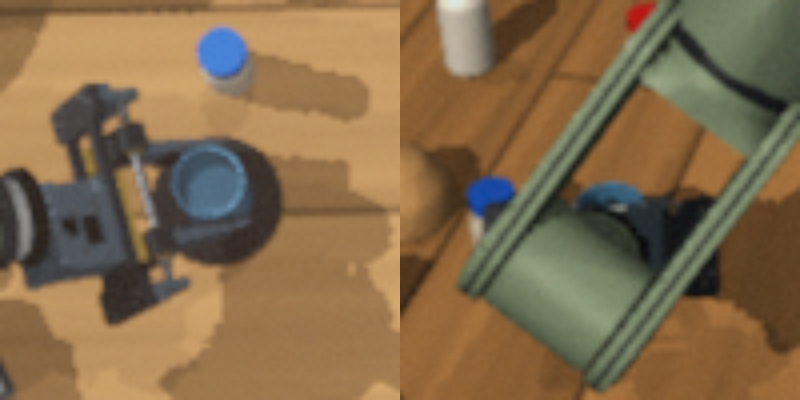

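{"name": "step_arm", "arguments": {
  "offset": [
    [0,0.001,0.001],
    [0,0.0014,0.002],
    [0,0.0014,0.002]
  ],
  "turn": [
    [0,0,0],
    [0,0,0],
    [0,0,0]
  ],
  "grip": [0.3,0.3,0.3]
}}

```text
t: 14.55
tool_pos: [0.5894, 0.1506, 0.0408]
eef_rot: [0.947, 0.125, -0.04, -0.292]
force: [-0.6, 2.9, 5.3]
opening: 0.611
```

Run:
```python
from h import *
st();print(onz('top',202.25,166.25,.087))
```

```text
t 14.55 q [ 0.66  0.77  1.66 -0.89  1.35  0.91] tcp [0.5894 0.1506 0.0408] grasp [0.5854 0.1657 0.0515] a 15.1 xz -0.003 pitch 34.3 F [-0.6  2.9  5.3] open 0.611
[0.58391913 0.15957544 0.087     ]
```

Contact is made at about 5 N, so the cup is down. Releasing.

{"name": "step_arm", "arguments": {
  "offset": [
    [0,0,0],
    [0,0,0],
    [0,0,0],
    [0,0,0],
    [0,0,0],
    [0,0,0]
  ],
  "turn": [
    [0,0,0],
    [0,0,0],
    [0,0,0],
    [0,0,0],
    [0,0,0],
    [0,0,0]
  ],
  "grip": [0.65,0.7,0.78,0.82,0.82,0.82]
}}

```text
t: 15.3
tool_pos: [0.5891, 0.1505, 0.0392]
eef_rot: [0.947, 0.124, -0.041, -0.293]
force: [0.5, -0.3, 0.1]
opening: 0.819
```

Run:
```python
from h import *
st()
im=manip.snapshot("top");im2=manip.snapshot("side")
cv2.imwrite("pics/g11.png",np.hstack([cv2.resize(im[120:220,150:250,::-1],(400,400)),cv2.resize(im2[160:260,170:270,::-1],(400,400))]))
```

```text
t 15.3 q [ 0.66  0.78  1.66 -0.89  1.35  0.91] tcp [0.5891 0.1505 0.0392] grasp [0.5851 0.1657 0.05  ] a 15.1 xz -0.004 pitch 34.4 F [ 0.5 -0.3  0.1] open 0.819
```

View pics/g11.png

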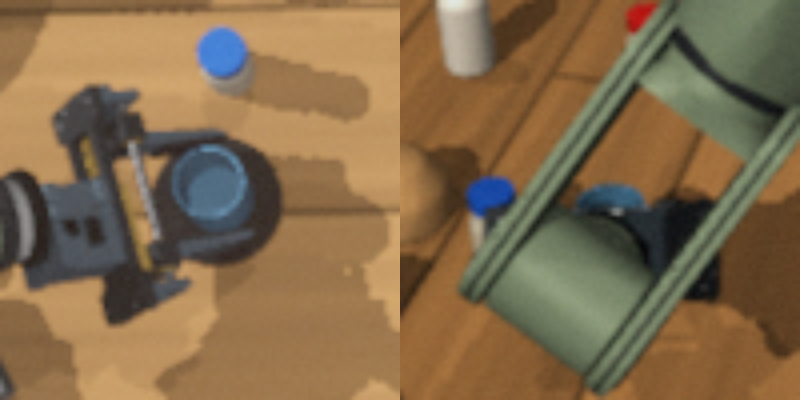

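{"name": "step_arm", "arguments": {
  "offset": [
    [0,-0.015,0],
    [0,-0.04,0],
    [0,-0.07,0],
    [0,-0.1,0],
    [0,-0.12,0],
    [0,-0.12,0]
  ],
  "turn": [
    [0,0,0],
    [0,0,0],
    [0,0,0],
    [0,0,0],
    [0,0,0],
    [0,0,0]
  ],
  "grip": [0.82,0.82,0.82,0.82,0.82,0.82]
}}

```text
t: 16.15
tool_pos: [0.5638, 0.2478, 0.1079]
eef_rot: [0.947, 0.126, -0.04, -0.294]
force: [-0.5, -0.1, 0.8]
opening: 0.822
```

Run:
```python
from h import *
st()
im=manip.snapshot("top");im2=manip.snapshot("side")
cv2.imwrite("pics/g12.png",np.hstack([cv2.resize(im[120:220,150:250,::-1],(400,400)),cv2.resize(im2[160:260,170:270,::-1],(400,400))]))
plan(((.49,.25,.25),20,60,'t'),((.4755,.392,.20),20,90,'t'))
```

```text
t 16.15 q [ 0.79  0.74  1.5  -0.79  1.55  0.82] tcp [0.5638 0.2478 0.1079] grasp [0.5597 0.2629 0.1187] a 15.2 xz -0.002 pitch 34.5 F [-0.5 -0.1  0.8] open 0.822
off [-0.0706, -0.0998, -0.1048] turn [25.5, -3.5, -3.6] tcp [0.49 0.25 0.25] dist 0.161
off [-0.0474, -0.1878, 0.016] turn [55.5, -4.4, -2.7] tcp [0.476 0.392 0.2  ] dist 0.194
```

View pics/g12.png

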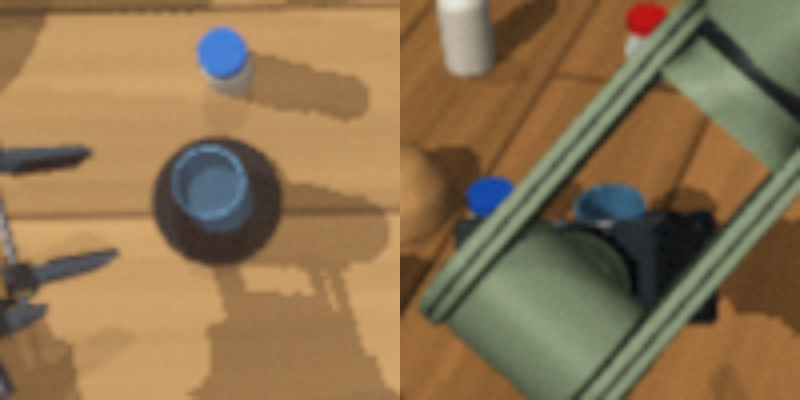

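The cup stands upright on the mat (rim at crop (210,185)) and the fingers are clear. Next is the switch.

{"name": "step_arm", "arguments": {
  "offset": [
    [-0.02,-0.03,-0.03],
    [-0.04,-0.06,-0.06],
    [-0.07,-0.1,-0.105],
    [-0.07,-0.1,-0.105],
    [-0.06,-0.14,-0.06],
    [-0.047,-0.188,0.016],
    [-0.047,-0.188,0.016],
    [-0.047,-0.188,0.016],
    [-0.047,-0.188,0.016],
    [-0.047,-0.188,0.016]
  ],
  "turn": [
    [8,-1,-1],
    [17,-2,-2],
    [25.5,-3.5,-3.6],
    [34,-4,-3.5],
    [43,-4,-3],
    [50,-4,-3],
    [55.5,-4.4,-2.7],
    [55.5,-4.4,-2.7],
    [55.5,-4.4,-2.7],
    [55.5,-4.4,-2.7]
  ],
  "grip": [0.8,0.8,0.4,0,0,0,0,0,0,0]
}}

```text
t: 17.5
tool_pos: [0.4762, 0.392, 0.201]
eef_rot: [0.697, 0.123, -0.122, -0.696]
force: [0.4, -0.6, 0.6]
opening: 0.002
```

Run:
```python
from h import *
st()
im=manip.snapshot("top");im2=manip.snapshot("side")
cv2.imwrite("pics/g13.png",np.hstack([cv2.resize(im[140:240,80:180,::-1],(400,400)),cv2.resize(im2[200:300,180:280,::-1],(400,400))]))
plan(((.477,.392,.08),20,90,'t'),((.477,.392,.055),20,90,'t'))
```

```text
t 17.5 q [ 0.67  0.39  1.49 -0.    1.26  0.32] tcp [0.4762 0.392  0.201 ] grasp [0.4761 0.392  0.22  ] a 20.0 xz 0.002 pitch 89.9 F [ 0.4 -0.6  0.6] open 0.002
off [0.0005, 0.121, -0.0005] turn [0.0, 0.0, 0.1] tcp [0.477 0.392 0.08 ] dist 0.121
off [0.0004, 0.146, -0.0005] turn [0.0, 0.0, 0.1] tcp [0.477 0.392 0.055] dist 0.146
```

View pics/g13.png

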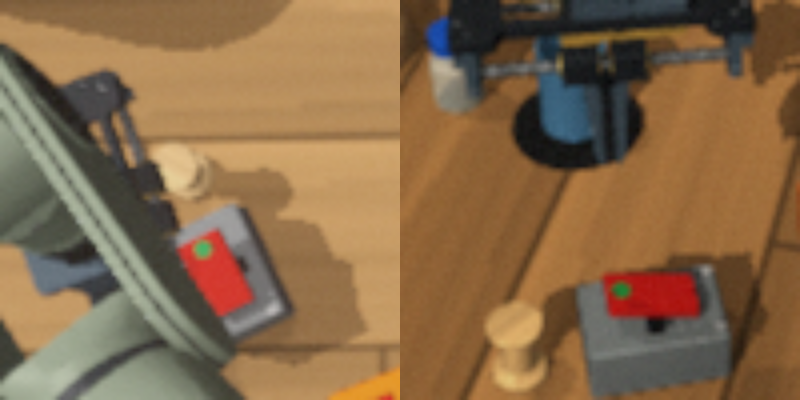

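The fingers are shut above the grey box, with the green dot at side crop (622,291), unobstructed. Pressing.

{"name": "step_arm", "arguments": {
  "offset": [
    [0.003,0.05,-0.001],
    [0.003,0.1,-0.001],
    [0.003,0.121,-0.001],
    [0.003,0.13,-0.001],
    [0.003,0.134,-0.001],
    [0.003,0.138,-0.001],
    [0.003,0.141,-0.001],
    [0.003,0.141,-0.001]
  ],
  "turn": [
    [0,0,0],
    [0,0,0],
    [0,0,0],
    [0,0,0],
    [0,0,0],
    [0,0,0],
    [0,0,0],
    [0,0,0]
  ],
  "grip": [0,0,0,0,0,0,0,0]
}}

```text
t: 18.6
tool_pos: [0.4795, 0.3928, 0.0597]
eef_rot: [-0.696, -0.123, 0.122, 0.696]
force: [-0.4, 0.5, 0.0]
opening: 0.007
```

Run:
```python
from h import *
st()
im2=manip.snapshot("side")
cv2.imwrite("pics/g14.png",cv2.resize(im2[220:300,200:280,::-1],(560,560)))
```

```text
t 18.6 q [ 0.67  0.52  1.67 -0.    0.96  0.32] tcp [0.4795 0.3928 0.0597] grasp [0.4794 0.3927 0.0787] a 20.0 xz 0.002 pitch 90.0 F [-0.4  0.5  0. ] open 0.007
```

View pics/g14.png

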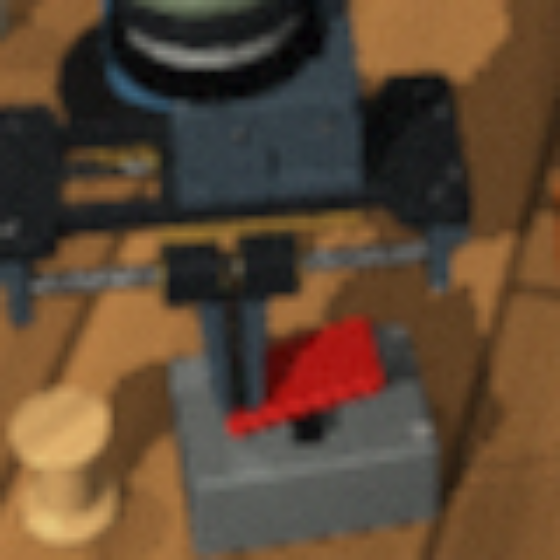

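The paddle has snapped over: its far end is up and the force is 0. Retracting and checking the whole scene.

{"name": "step_arm", "arguments": {
  "offset": [
    [0,-0.04,0],
    [0,-0.1,0],
    [0,-0.16,0],
    [-0.1,-0.2,0],
    [-0.16,-0.2,0],
    [-0.16,-0.2,0],
    [-0.16,-0.2,0]
  ],
  "turn": [
    [0,0,0],
    [0,0,0],
    [0,0,0],
    [0,0,0],
    [0,0,0],
    [0,0,0],
    [0,0,0]
  ],
  "grip": [0,0,0,0,0,0,0]
}}

```text
t: 19.52
tool_pos: [0.3269, 0.3372, 0.2607]
eef_rot: [-0.696, -0.125, 0.122, 0.697]
force: [1.0, 0.8, 0.4]
opening: 0.003
```

Run:
```python
from h import *
st()
im=manip.snapshot("top");im2=manip.snapshot("side")
a=cv2.resize(im[120:240,80:240,::-1],(400,300));b=cv2.resize(im[140:245,280:420,::-1],(400,300))
c=cv2.resize(im2[220:300,180:287,::-1],(400,300));d=cv2.resize(im2[130:250,180:340,::-1],(400,300))
cv2.imwrite("pics/end.png",np.vstack([np.hstack([a,b]),np.hstack([c,d])]))
```

```text
t 19.525 q [ 0.78  0.12  1.71 -0.    1.31  0.43] tcp [0.3269 0.3372 0.2607] grasp [0.3268 0.3371 0.2797] a 20.1 xz 0.003 pitch 90.1 F [1.  0.8 0.4] open 0.003
```

View pics/end.png

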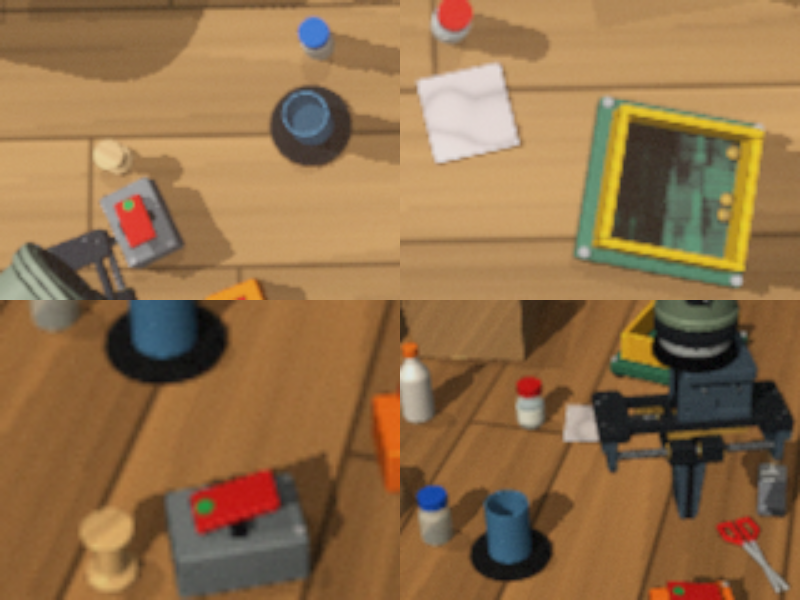

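The final views show the paddle with its dot end down, the three bells in the tray and the cup upright near the mat's middle. The jars and spool are in place.

```bash
python3 -c "
from rig import manip;print(manip.sign_off())"
```

```text
the job is handed in; nothing more can be done
None
```

I carried out all the steps and handed the job in at about 19.6 s of the 64 s allowed; sign-off gives no verdict.

- **Pour:** I tilted the cup to about 115° with its base above the near wall. From the tool pose, its mouth was about 68 mm above the tray floor and 20 mm off centre. All three bells are visible in the tray in the last picture.
- **Cup on the mat:** I set the cup down with about 5 N of contact and let go. It stands upright, with its rim centre measured about 3 mm from the mat's centre in the top view. The two cameras disagree on the mat's centre by up to 9 mm, still well inside the 30 mm allowed.
- **Switch:** The green-dotted end snapped down under the press and stayed down after the fingers lifted away. I judged this from the pictures only, since the joint angle can't be read.
- **Bystanders:** Both jars and the spool look upright and unmoved in the final pictures.
- **Problem on the way:** During the first approach to the cup, joint 4 came to its limit (−1.34 rad) and the arm stopped about 11 mm short. I steepened the tool, turned it slightly and then grasped the cup normally. No error was reported.

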